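# Wedge the rocking tool box steady

## Task

The engraver's wooden tool box rocks because its front runner is worn short. Press the brass plate on the front of its lid down to feel it rock and let it come back, then push the loose wooden wedge along the table, tip first, under the front runner until it is snug. Test by pressing firmly (about 10 N) on the brass plate again, pushing the wedge farther if the box still rocks, and finish while holding that press on the steady box; do not lift the wedge or disturb the other things.

Things in the scene. Friction and masses are not known exactly. Their poses are not given: they have to be found in the camera images.
- wedge: loose light-wood wedge lying flat on the table, 120 x 56 mm; 26 mm thick at the heel, tapering evenly to 2 mm at the tip. Origin: centre of its underside; +x points to the tip, z up. About 90 g, slides with 1 N or less. It starts with its tip towards the box's front runner and 15 to 55 mm short of it, within 9 degrees of square and 30 mm of the runner's middle
- wedge_tip (a point): middle of the wedge's thin tip edge, 1 mm above the table
- wedge_heel (a point): middle of the wedge's upright heel face (56 mm wide, 26 mm high), 13 mm above the table: the face to push on
- runner: middle runner of the wooden box, a fixed rail on which the box rocks (the box cannot slide). Origin: middle of the pivot line, within 3 mm of table height; -x points to the box's front (worn) side, y along the runners, z up. The box is 260 mm (x) by 210 mm (y), the top of its lid 78 mm above this origin
- front_edge (a point): middle of the lower outer edge of the worn front runner, as the box rests: 128 mm in front of the pivot line, hanging 7 to 13 mm above the table (10 mm above runner). The runner is 190 mm long in y and 22 mm wide, so its inner edge lies 106 mm in front of the pivot line
- box (a joint): rocking angle of the box: 0 at rest (sitting back on its middle and back runners, where its weight returns it), growing as the front goes down; 0.05 to 0.11 where the bare front runner meets the table. 1.5 to 3.5 N on the plate's middle starts it rocking. Well wedged it stays under 0.015 when pressed
- plate_top (a point): centre of the top face of the flat brass plate (36 mm in x, 130 mm in y, 4 mm thick) let on to the lid along the front edge, 108 mm in front of the pivot line and 82 mm above runner; polished, the place to press. It moves with the box, down 6 to 11 mm as the unwedged box rocks fully
- lantern_a: dark steel lantern, 60 mm square, about 120 mm high; bystander
- lantern_b: dark steel lantern, 52 mm square, about 105 mm high; bystander
- lantern_c: dark steel lantern, 64 mm square, about 130 mm high; bystander
- cup: brass cup, 60 mm across, 55 mm high; bystander
- lamp: brass oil lamp with spout and handle, 110 mm long, 68 mm high; bystander
- block: plain square-edged wooden block 60 x 40 x 26 mm (not the wedge); bystander
- hammer: hammer 220 mm long lying on the table; bystander
Things that resemble listed ones, but are neither listed nor needed, are in the scene too. Leave any purple look-alike of the wedge alone.

How it is judged:
By the outcome, as a careful person would: the job done as asked, in the order asked, and still so for the second after the job is handed in, while the arm keeps its last pose, push and grip.
It also fails if it takes over 51 s, if anything falls off the work surface, if the arm or the gripper's body presses on something with over 40 N, if the wrist force passes 120 N, or if a joint passes its speed limit or range.

## Robot

A 7-joint arm with a two-finger parallel gripper is mounted at the origin on the work surface. World frame = base frame: x ahead of the robot, y to its left, z up, the work surface at z = 0. Lengths are in m, angles in rad, forces in N, time in s.
With the tool pointing down it reaches from about 0.425 to 0.875 m from the base axis. Payload 4.7 kg.
Tool frame: the origin (TCP) lies at the very end of the fingers, on their centre line; the grasp point (between the pads) lies 19 mm behind it; z points along the fingers, y is the line along which they close (so a half turn about z gives the same grasp; the last joint's range is limited). The gripper opens to 87 mm and grips with 3 to 60 N. Pads are 19 mm wide; open, the fingers measure 117 mm over their backs; the gripper's body (75 mm by 190 mm) begins 51 mm behind the grasp point.
Start: joints at [-1.329, 0.321, -0.07, 1.45, 0.023, 1.371, -0.057], TCP at [0.147, 0.633, 0.223] pointing down, gripper open.
Joint ranges: [-2.86, 2.86], [-0.3, 2.09], [-1.38, 1.24], [0.06, 2.45], [-1.56, 4.7], [0.09, 2.05], [-2.69, 2.69]. Speed limits (rad/s): [2.57, 2.57, 3.14, 3.14, 3.14, 3.14, 3.14].

## Interface

Orientations are given as a rotation vector (axis times angle).
In Python, from bench import ctrl, imaging, ticket gives the robot as it stands.
- The arm moves only by the tool jog_arm, never from a script. Its argument "rows" is text: rows parted by semicolons, each of 7 numbers parted by spaces: the shift along the tool's x, y, z in cm, then the turn, a rotation vector about the tool's x, y, z in rad, then the closure, from -1 (fully open) to 1 (shut), so that 0 is half open. A call has 1 to 5 rows; each row shifts and turns the commanded pose from where the row before left it, along the tool's axes as they then stand; what a row does not reach is not made up. A row lasts 1/8 s, in which the tool goes at most 62.5 mm and 10.7 degrees, less where a joint would pass 70% of its speed; a pose out of reach is approached as far as the arm can. A call with a gripper value outside its range is refused whole. The fingers move at their own pace and stop on an object; "force" is the grip in N (left out, the last holds). Time passes only in rows, so rows that do not move let the fingers close. It gives the time, the measured TCP pose, the force, the opening and the grip force at its end, in the units of the state.
- ctrl.get_state(): the state, without advancing time (a new reading comes with each control period).
- imaging.get_image(name): name is "scene" or "side" or "wrist"; returns a dict with "img" (384x512x3 uint8, blue, green, red), "vertical_fov" (degrees; the focal length in pixels is half the picture's height over the tangent of half this angle, whatever the lens; pixels are square), "cx", "cy" (the principal point, pixels), "origin" and "orientation" of the camera in the world. Camera axes: x right, y down, z forward; pixel columns grow to the right and rows downward; lengths in m; the calibration is good to about 2 mm. A picture is of the moment at which its call begins. There is no depth.
- ticket.close_job(): hands the job in; it is judged then, once.
The state is a dict: "time": time; "joint_positions": joint angles; "qd": joint speeds; "joint_torque": joint torques, N m; "position": TCP position; "tool_rot": TCP orientation; "ft_force": force on the tool from outside, world axes, zero at the start; "torque": the same for the moment, N m; "grip_width": opening from 0.0 (shut) to 1.0 (fully open); "grip_force": force on a finger pad.
Only numpy, scipy, OpenCV 4.12 (cv2) and the standard library are available. Lean on these libraries where they do the work, as an engineer would, in place of code of your own. Each camera call takes 0.05 s, during which the arm holds its last target. There are 200 camera calls.

## Working session

There is one attempt and no reset: what is moved stays moved. The work goes in short steps, Python scripts to look and compute and a tool call to move; the robot and the scene stay as the last step left them, time stands still between calls to the robot, and variables do not carry over. Pictures are saved under pics/ and viewed, at most 10 in all, crops included, and the job is handed in when it is done.

Besides the shell and the picture viewer there is one more tool, called after "Call:" as a command line: name --argument value ..., lists and objects as JSON in quotes. jog_arm: Moves the arm, as the interface text tells. Its arguments: {"type":"object","properties":{"rows":{"type":"string"},"force":{"type":"number"}},"required":["rows"]}

```bash
mkdir -p pics; cat > h.py <<'E'
import numpy as np, cv2
from scipy.spatial.transform import Rotation as R
from bench import ctrl, imaging, ticket
def snap(name,fn):
    d=imaging.get_image(name); cv2.imwrite('pics/'+fn+'.png',d['img']); 
    m={k:(np.array(v).tolist()) for k,v in d.items() if k!='img'}
    import json; json.dump(m,open('pics/'+fn+'.json','w')); return d
def rot(o):
    o=np.array(o,float); return o if o.shape==(3,3) else (R.from_rotvec(o).as_matrix() if o.size==3 else R.from_quat(o).as_matrix())
def load(fn):
    import json; m=json.load(open('pics/'+fn+'.json')); f=192/np.tan(np.radians(m['vertical_fov'])/2)
    return f,m['cx'],m['cy'],np.array(m['origin']),rot(m['orientation'])
def pt(fn,u,v,z):
    f,cx,cy,o,Rm=load(fn); d=Rm@np.array([(u-cx)/f,(v-cy)/f,1]); return o+d*(z-o[2])/d[2]
def px(fn,p):
    f,cx,cy,o,Rm=load(fn); c=Rm.T@(np.array(p)-o); return c[:2]/c[2]*f+[cx,cy]
E
python3 - <<'E'
from h import *
a=[snap(n,n+'0') for n in('scene','side')]
for n in('scene0','side0'): print(open('pics/'+n+'.json').read())
cv2.imwrite('pics/s0.png',cv2.resize(a[0]['img'],(800,600))); cv2.imwrite('pics/d0.png',cv2.resize(a[1]['img'],(800,600)))
print(ctrl.get_state())
E
```

```text
{"vertical_fov": 49.20344359008814, "cx": 256.743031209868, "cy": 190.0220002825283, "origin": [1.1993183846813071, -0.2451190710053966, 1.220168883572098], "orientation": [-2.1124872384792353, -1.6498099178832555, 0.44368531576124864]}
{"vertical_fov": 45.079773556931315, "cx": 250.95741186050483, "cy": 192.57302517417003, "origin": [0.45767647773504355, -1.1563459252404797, 0.8082594743889167], "orientation": [-2.1567975820367775, 0.09122876195324821, -0.0507792619437511]}
{'time': 0.1, 'joint_positions': array([-1.32888532,  0.32174211, -0.07006999,  1.45155024,  0.02259413,
        1.37080438, -0.0569094 ]), 'qd': array([-5.45803454e-04, -4.56871109e-04, -3.16322990e-04, -1.98860797e-03,
        3.95845634e-05, -1.38710111e-03,  1.01695562e-03]), 'joint_torque': array([-2.57110596e-04, -4.92560220e+01, -4.05910397e-01, -3.13407576e+01,
       -6.41729962e-02,  3.92962026e-02,  5.62784601e-05]), 'position': array([0.14674185, 0.63270984, 0.22157655]), 'tool_rot': array([-3.57054498e-01, -3.12113148e+00,  2.69307290e-03]), 'ft_force': array([-0.15328051, -0.26697223, -0.32796629]), 'torque': array([-0.0739943 ,  0.02141114,  0.06832902]), 'grip_force': 0.0, 'grip_width': 1.0027584898557742}
```

View pics/s0.png

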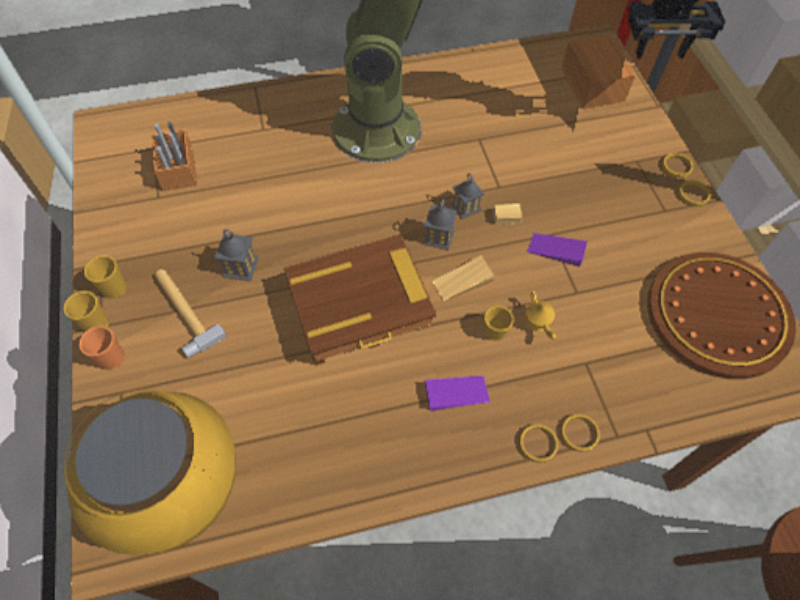

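View pics/d0.png

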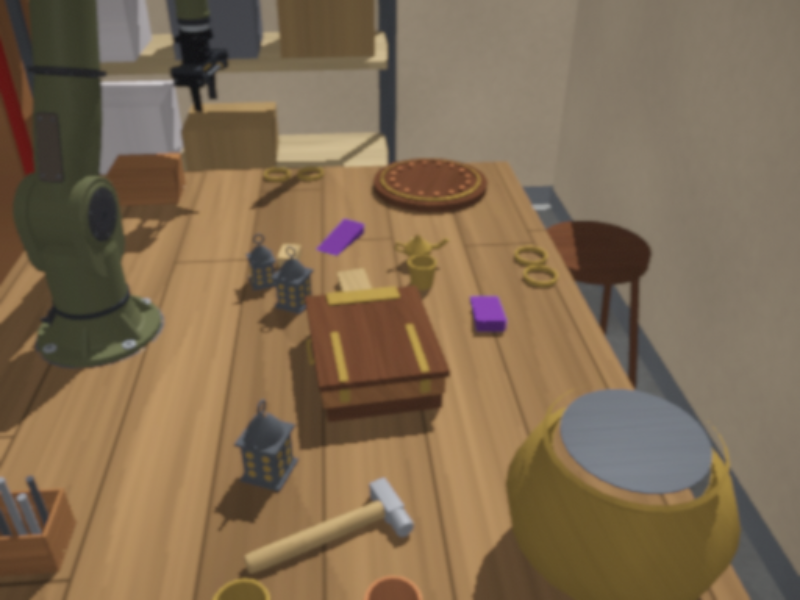

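The box's lid lies at about (360,298) in the enlarged scene view, with its wide brass plate at (408,275). The light-wood piece at (463,278) fits the wedge: it is tapered and its tip faces the plate side. The purple ones at (457,392) and (557,248) are look-alikes, and the small piece at (508,212) is the block. I'll confirm with a crop.

```bash
python3 - <<'E'
from h import *
i=cv2.imread('pics/scene0.png')[140:240,175:325]
cv2.imwrite('pics/c0.png',cv2.resize(i,None,fx=5.333,fy=5.333,interpolation=cv2.INTER_CUBIC))
E
```

```text
(no output)
```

View pics/c0.png

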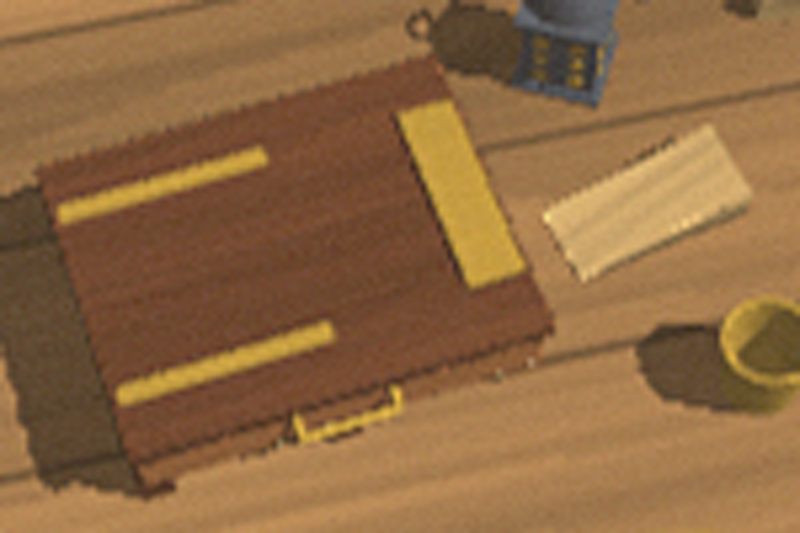

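The crop shows the wedge, with its thin tip edge from (543,215) to (583,280) and its heel from (712,125) to (750,205). The plate corners are (398,115), (453,98), (525,270) and (470,290).

```bash
python3 - <<'E'
from h import *
np.set_printoptions(precision=4,suppress=True)
c=lambda x,y,z: pt('scene0',175+x/5.333-.4,140+y/5.333-.4,z)
P=[c(x,y,.082) for x,y in((398,115),(453,98),(525,270),(470,290))]
L=[c(x,y,.078) for x,y in((437,55),(552,325),(145,490),(40,170))]
t=[c(543,215,.002),c(583,280,.002)]; h=[c(712,125,.026),c(750,190,.026)]
for n,q in(('plate',P),('lid',L),('tip',t),('heel',h)):
    print(n,np.array(q)[:,:2].tolist() and np.round(q,4)[:,:2].tolist(),'mean',np.mean(q,0),'edges',[round(float(np.linalg.norm(q[i]-q[i-1])),4) for i in range(len(q))])
T,H=np.mean(t,0),np.mean(h,0); d=(T-H)[:2]; print('wedge len',np.linalg.norm(d),'dir deg',np.degrees(np.arctan2(d[1],d[0])))
b=((L[3]+L[2]-L[0]-L[1])/2)[:2]; print('box +x deg',np.degrees(np.arctan2(b[1],b[0])))
s=(L[1]-L[0])[:2];print('front edge deg',np.degrees(np.arctan2(s[1],s[0])))
p=(P[2]+P[3]-P[0]-P[1])[:2];print('plate long deg',np.degrees(np.arctan2(p[1],p[0])))
for n,q in(('lanB',(440,245)),('lanC',(468,212)),('cup',(498,332)),('lamp',(540,325)),('block',(508,214)),('purp',(557,258))):
    print(n,pt('scene0',q[0]*.64,q[1]*.64,0)[:2])
print(R.from_rotvec(ctrl.get_state()['tool_rot']).as_matrix())
E
```

```text
plate [[0.4342, -0.069], [0.4299, -0.0329], [0.5602, -0.0222], [0.5656, -0.0572]] mean [ 0.4975 -0.0453  0.082 ] edges [0.132, 0.0364, 0.1307, 0.0355]
lid [[0.3929, -0.0337], [0.5978, -0.0159], [0.6451, -0.2659], [0.4188, -0.2895]] mean [ 0.5136 -0.1513  0.078 ] edges [0.2571, 0.2057, 0.2544, 0.2275]
tip [[0.4784, 0.0155], [0.5311, 0.0271]] mean [0.5048 0.0213 0.002 ] edges [0.054, 0.054]
heel [[0.4527, 0.1348], [0.5061, 0.1431]] mean [0.4794 0.1389 0.026 ] edges [0.054, 0.054]
wedge len 0.12031102397125869 dir deg -77.81435854019807
box +x deg -81.77082919395998
front edge deg 4.97183958178861
plate long deg 4.900124774651732
lanB [0.3883 0.0597]
lanC [0.3131 0.1495]
cup [0.6321 0.1171]
lamp [0.6376 0.2088]
block [0.3411 0.2389]
purp [0.4856 0.3056]
[[-0.9742  0.2258 -0.0003]
 [ 0.2258  0.9742 -0.0017]
 [-0.0001 -0.0017 -1.    ]]
```

Call:
jog_arm --rows "-4 -3 0 0 0 -0.157 1; -4 -3 0 0 0 -0.157 1; -5 -3 0 0 0 0 1; -5 -3 0 0 0 0 1; -5 -3 0 0 0 0 1" --force 30

```text
time: 0.72
position: [0.3753, 0.4843, 0.2223]
tool_rot: [0.136, -3.138, 0.0]
ft_force: [1.1, 0.5, -0.2]
grip_width: 0.515
grip_force: 0.0
```

```bash
cat >> h.py <<'E'
def to(x,y,z,yaw=94.9):
    "print remaining shift in tool axes (cm) and turn to tool pointing down with y at yaw"
    s=ctrl.get_state(); A=R.from_rotvec(s['tool_rot']); p=s['position']
    a=np.radians(yaw); yv=np.array([np.cos(a),np.sin(a),0]); zv=np.array([0,0,-1.]); B=R.from_matrix(np.c_[np.cross(yv,zv),yv,zv])
    print('t',s['time'],'p',p.round(4),'F',s['ft_force'].round(2),'shift cm',(A.inv().apply(np.array([x,y,z])-p)*100).round(2),'turn',(A.inv()*B).as_rotvec().round(3),'grip',round(s['grip_width'],2))
E
python3 -c "
from h import *
to(.4975,-.0453,.12)
c=lambda x,y,z: pt('scene0',175+x/5.333-.4,140+y/5.333-.4,z)
print(c(515,90,0),c(597,105,0),c(615,40,0))"
```

```text
t 0.725 p [0.3753 0.4843 0.2223] F [ 1.12  0.54 -0.17] shift cm [ -7.6  -53.81  10.24] turn [-0.    -0.     0.001] grip 0.52
[0.37808504 0.02413122 0.        ] [0.40282862 0.07380884 0.        ] [0.35443661 0.10054975 0.        ]
```

Call:
jog_arm --rows "-2.6 -5 0 0 0 0 1; -2.5 -5.5 0 0 0 0 1; -2.5 -5.5 0 0 0 0 1; 0 -6 0 0 0 0 1; 0 -6 0 0 0 0 1"

```text
time: 1.35
position: [0.4739, 0.2108, 0.2221]
tool_rot: [0.135, -3.138, 0.001]
ft_force: [0.9, -0.9, -0.6]
grip_width: 0.019
grip_force: 0.0
```

Call:
jog_arm --rows "0 -6 0 0 0 0 1; 0 -6 0 0 0 0 1; 0 -6 2 0 0 0 1; 0 -5 4 0 0 0 1; 0 -2.8 4 0 0 0 1"

```text
time: 1.98
position: [0.4958, -0.0451, 0.123]
tool_rot: [-0.13, 3.137, -0.0]
ft_force: [0.1, 1.3, -0.9]
grip_width: 0.005
grip_force: 0.0
```

```bash
python3 -c "
from h import *
to(.4975,-.0453,.082)
a=snap('scene','s1')['img'];b=snap('wrist','w1')['img']
to(.4975,-.0453,.082)
i=cv2.resize(a[140:240,175:325],(576,384),interpolation=cv2.INTER_CUBIC)
cv2.imwrite('pics/v1.png',cv2.resize(np.hstack([i,b]),(800,282)))"
```

```text
t 1.975 p [ 0.4958 -0.0451  0.123 ] F [ 0.13  1.33 -0.88] shift cm [-0.16 -0.03  4.1 ] turn [-0.     0.001 -0.003] grip 0.0
t 2.075 p [ 0.492  -0.0461  0.1196] F [-0.3   0.01 -0.74] shift cm [-0.58  0.04  3.75] turn [-0.001 -0.008 -0.006] grip 0.0
```

View pics/v1.png

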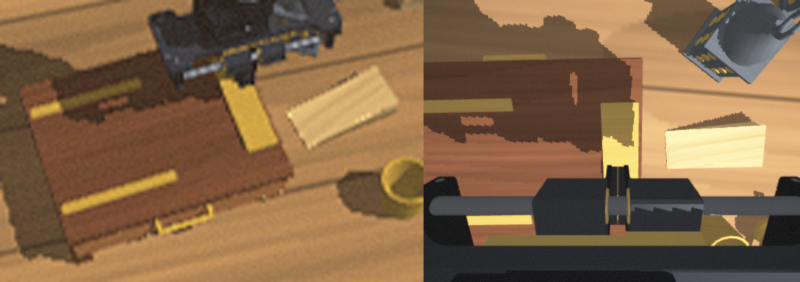

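The closed fingers are above the brass plate (scene view at about (240,80), wrist view at (618,165)). Now the first press.

Call:
jog_arm --rows "-0.3 0 1.2 0 0 0 1; -0.2 0 1.2 0 0 0 1; 0 0 0.5 0 0 0 1; 0 0 0.2 0 0 0 1; 0 0 0 0 0 0 1"

```text
time: 2.7
position: [0.501, -0.0414, 0.093]
tool_rot: [-0.136, 3.138, 0.0]
ft_force: [0.0, 1.1, 0.3]
grip_width: 0.006
grip_force: 0.0
```

Call:
jog_arm --rows "0 0 0.2 0 0 0 1; 0 0 0.2 0 0 0 1; 0 0 0.2 0 0 0 1; 0 0 0 0 0 0 1; 0 0 0 0 0 0 1"

```text
time: 3.32
position: [0.5009, -0.0417, 0.0868]
tool_rot: [-0.135, 3.139, 0.0]
ft_force: [0.4, 0.6, -0.3]
grip_width: 0.003
grip_force: 0.0
```

Call:
jog_arm --rows "0.3 -0.4 0.2 0 0 0 1; 0 0 0.2 0 0 0 1; 0 0 0.2 0 0 0 1; 0 0 0 0 0 0 1; 0 0 0 0 0 0 1"

```text
time: 3.95
position: [0.4982, -0.0455, 0.0809]
tool_rot: [-0.136, 3.139, 0.001]
ft_force: [-1.1, 1.5, 4.1]
grip_width: 0.004
grip_force: 1.8
```

Call:
jog_arm --rows "0 0 0.2 0 0 0 1; 0 0 0.2 0 0 0 1; 0 0 0 0 0 0 1; 0 0 0 0 0 0 1"

```text
time: 4.45
position: [0.4985, -0.0461, 0.0768]
tool_rot: [-0.135, 3.138, -0.0]
ft_force: [0.2, 2.3, 2.4]
grip_width: 0.004
grip_force: 1.4
```

Call:
jog_arm --rows "0 0 0.2 0 0 0 1; 0 0 0.2 0 0 0 1; 0 0 0 0 0 0 1; 0 0 0 0 0 0 1"

```text
time: 4.95
position: [0.4986, -0.0456, 0.0746]
tool_rot: [-0.135, 3.138, 0.002]
ft_force: [-4.8, 3.9, 17.1]
grip_width: 0.005
grip_force: 8.9
```

The plate gave under 2–4 N and bottomed at about 75 mm with 17 N, so the rock is felt. Next I let it back gently.

Call:
jog_arm --rows "0 0 -0.3 0 0 0 1; 0 0 -0.3 0 0 0 1; 0 0 -0.3 0 0 0 1; 0 0 -0.3 0 0 0 1; 0 0 -0.3 0 0 0 1"

```text
time: 5.58
position: [0.4978, -0.0458, 0.0875]
tool_rot: [0.135, -3.138, -0.0]
ft_force: [0.3, -0.0, 0.6]
grip_width: 0.006
grip_force: 0.0
```

Call:
jog_arm --rows "0 0 -2 0 0 0 1; 0 0 -4 0 0 0 1; 0 0 0 0 0 0 1"

```text
time: 5.95
position: [0.5003, -0.0458, 0.1506]
tool_rot: [-0.135, 3.133, 0.001]
ft_force: [0.6, 0.8, -1.1]
grip_width: 0.0
grip_force: 0.0
```

```bash
python3 -c "
from h import *
to(.476,.175,.10)"
```

```text
t 5.95 p [ 0.5003 -0.0458  0.1506] F [ 0.6   0.82 -1.07] shift cm [ 0.55 22.21  5.07] turn [0.    0.006 0.001] grip 0.0
```

Call:
jog_arm --rows "-0.1 5.8 0 0 0 0 1; -0.1 5.8 0 0 0 0 1; -0.1 5.8 1 0 0 0 1; -0.2 5.7 2 0.12 0 0 1; 0 0 2 0 0 0 1"

```text
time: 6.58
position: [0.4809, 0.1913, 0.096]
tool_rot: [-0.157, 3.128, -0.185]
ft_force: [1.2, -1.1, -0.8]
grip_width: 0.008
grip_force: 0.0
```

Call:
jog_arm --rows "0 0 2 0 0 0 1; 0 0 2 0 0 0 1; 0 0 2 0 0 0 1; 0 0 0 0 0 0 1"

```text
time: 7.08
position: [0.4821, 0.174, 0.0362]
tool_rot: [-0.135, 3.132, -0.192]
ft_force: [-0.3, -1.1, -0.6]
grip_width: 0.007
grip_force: 0.0
```

```bash
python3 -c "
from h import *
to(.486,.175,.012)"
```

```text
t 7.075 p [0.4821 0.174  0.0362] F [-0.27 -1.08 -0.63] shift cm [-0.41  0.36  2.39] turn [-0.122 -0.005  0.001] grip 0.01
```

Call:
jog_arm --rows "-0.2 0.2 1.2 0 0 0 1; -0.2 0.2 1.0 0 0 0 1; 0 0 0.2 0 0 0 1; 0 0 0 0 0 0 1"

```text
time: 7.58
position: [0.4881, 0.1766, 0.014]
tool_rot: [-0.135, 3.128, -0.188]
ft_force: [-0.3, 0.0, 0.5]
grip_width: 0.008
grip_force: 0.0
```

```bash
python3 -c "
from h import *
a=snap('scene','s2')['img'];b=snap('wrist','w2')['img']
to(.486,.16,.012)
i=cv2.resize(a[140:240,175:325],(576,384),interpolation=cv2.INTER_CUBIC)
cv2.imwrite('pics/v2.png',cv2.resize(np.hstack([i,b]),(800,282)))"
```

```text
t 7.675 p [0.4883 0.1767 0.0144] F [-0.82  0.23  1.1 ] shift cm [ 0.37 -1.6   0.43] turn [-0.12   0.001  0.001] grip 0.01
```

View pics/v2.png

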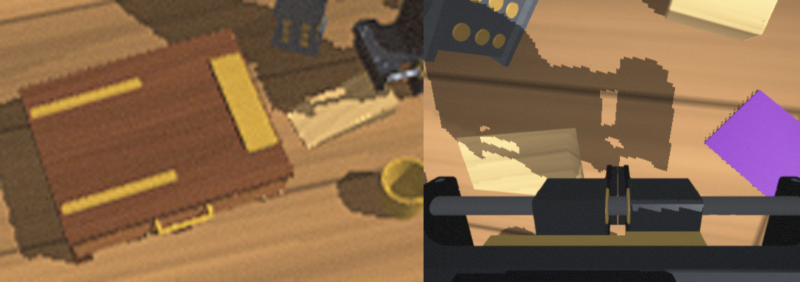

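The fingers are behind the heel, clear of the wedge, cup and lantern. Next comes the push.

Call:
jog_arm --rows "0 -0.8 0.1 0 0 0 1; 0 -0.8 0.1 0 0 0 1; 0 -0.6 0.07 0 0 0 1; 0 -0.6 0.07 0 0 0 1; 0 -0.6 0.07 0 0 0 1"

```text
time: 8.3
position: [0.4911, 0.1422, 0.0141]
tool_rot: [-0.135, 3.128, -0.187]
ft_force: [-0.2, 1.0, 0.6]
grip_width: 0.003
grip_force: 0.3
```

Call:
jog_arm --rows "0 -0.6 0.1 0 0 0 1; 0 -0.6 0.1 0 0 0 1; 0 -0.6 0.07 0 0 0 1; 0 -0.6 0.07 0 0 0 1; 0 -0.6 0.07 0 0 0 1"

```text
time: 8.93
position: [0.4936, 0.1119, 0.0135]
tool_rot: [-0.135, 3.128, -0.188]
ft_force: [-0.8, 1.7, 1.0]
grip_width: 0.007
grip_force: 0.6
```

```bash
python3 -c "
from h import *
a=snap('scene','s3')['img'];b=snap('wrist','w3')['img']
to(.486,.08,.012)
i=cv2.resize(a[140:240,175:325],(576,384),interpolation=cv2.INTER_CUBIC)
cv2.imwrite('pics/v3.png',cv2.resize(np.hstack([i,b]),(800,282)))"
```

```text
t 9.025 p [0.4935 0.1111 0.0135] F [-0.63  0.04 -0.28] shift cm [ 1.01 -3.    0.51] turn [-0.121 -0.    -0.   ] grip 0.01
```

View pics/v3.png

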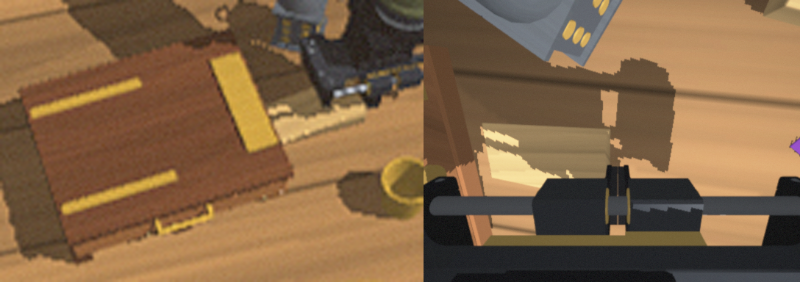

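The wedge has squared up: its heel is flush with the finger at wrist (608,160), and its tip has reached the runner. I'll continue slowly.

Call:
jog_arm --rows "0 -0.5 0.06 0 0 0 1; 0 -0.5 0.06 0 0 0 1; 0 -0.5 0.06 0 0 0 1; 0 -0.5 0.06 0 0 0 1; 0 -0.4 0.05 0 0 0 1"

```text
time: 9.65
position: [0.4956, 0.0877, 0.0135]
tool_rot: [-0.134, 3.128, -0.188]
ft_force: [-0.6, 0.2, 0.7]
grip_width: 0.007
grip_force: 0.2
```

Call:
jog_arm --rows "0 -0.3 0.04 0 0 0 1; 0 -0.3 0.04 0 0 0 1; 0 -0.2 0.02 0 0 0 1; 0 0 0 0 0 0 1"

```text
time: 10.15
position: [0.4964, 0.0799, 0.0135]
tool_rot: [-0.135, 3.128, -0.188]
ft_force: [-0.6, -1.1, 1.3]
grip_width: 0.003
grip_force: 0.0
```

Call:
jog_arm --rows "0 -0.2 0.02 0 0 0 1; 0 -0.2 0.02 0 0 0 1; 0 0 0 0 0 0 1"

```text
time: 10.52
position: [0.4967, 0.0759, 0.0136]
tool_rot: [-0.134, 3.128, -0.188]
ft_force: [-0.2, -0.5, -0.4]
grip_width: 0.006
grip_force: 0.0
```

Call:
jog_arm --rows "0 -0.2 0.02 0 0 0 1; 0 -0.2 0.02 0 0 0 1; 0 0 0 0 0 0 1"

```text
time: 10.9
position: [0.4971, 0.0719, 0.0137]
tool_rot: [-0.134, 3.128, -0.188]
ft_force: [0.7, -0.2, 0.1]
grip_width: 0.005
grip_force: 0.0
```

Call:
jog_arm --rows "0 -0.2 0.02 0 0 0 1; 0 0 0 0 0 0 1; 0 0 0 0 0 0 1"

```text
time: 11.28
position: [0.4973, 0.07, 0.0137]
tool_rot: [-0.135, 3.128, -0.188]
ft_force: [-0.3, -0.1, -0.2]
grip_width: 0.004
grip_force: 0.0
```

Call:
jog_arm --rows "0 -0.2 0.02 0 0 0 1; 0 -0.2 0.02 0 0 0 1; 0 0 0 0 0 0 1"

```text
time: 11.65
position: [0.4975, 0.0658, 0.0138]
tool_rot: [-0.134, 3.128, -0.188]
ft_force: [0.1, -0.5, 0.4]
grip_width: 0.006
grip_force: 0.0
```

Call:
jog_arm --rows "0 -0.2 0.02 0 0 0 1; 0 -0.2 0.02 0 0 0 1; 0 0 0 0 0 0 1"

```text
time: 12.02
position: [0.4979, 0.0618, 0.0139]
tool_rot: [-0.134, 3.128, -0.188]
ft_force: [-0.2, 0.7, -0.2]
grip_width: 0.005
grip_force: 0.0
```

```bash
python3 -c "
from h import *
a=snap('scene','s4')['img'];b=snap('wrist','w4')['img']
to(.486,.06,.012)
i=cv2.resize(a[140:240,175:325],(576,384),interpolation=cv2.INTER_CUBIC)
cv2.imwrite('pics/v4.png',cv2.resize(np.hstack([i,b]),(800,282)))"
```

```text
t 12.125 p [0.4979 0.062  0.0139] F [-1.39  0.17  0.05] shift cm [ 1.21 -0.07  0.2 ] turn [-0.12   0.     0.001] grip 0.0
```

View pics/v4.png

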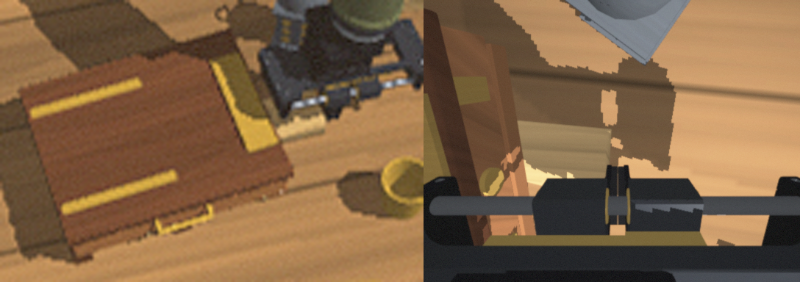

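The heel is still flush with the finger at wrist (610,150), and the wedge is going under the runner. I'll keep on until force builds.

Call:
jog_arm --rows "0 -0.2 0.02 0 0 0 1; 0 -0.2 0.02 0 0 0 1"

```text
time: 12.38
position: [0.4981, 0.0594, 0.0139]
tool_rot: [-0.135, 3.128, -0.185]
ft_force: [-1.6, 5.9, 0.3]
grip_width: -0.003
grip_force: 2.8
```

Call:
jog_arm --rows "0 -0.2 0.02 0 0 0 1; 0 -0.2 0.02 0 0 0 1"

```text
time: 12.62
position: [0.4982, 0.0586, 0.014]
tool_rot: [-0.137, 3.128, -0.179]
ft_force: [-1.6, 11.9, 0.9]
grip_width: 0.001
grip_force: 6.2
```

Call:
jog_arm --rows "0 -0.2 0.02 0 0 0 1; 0 -0.1 0.01 0 0 0 1"

```text
time: 12.88
position: [0.4983, 0.0583, 0.014]
tool_rot: [-0.139, 3.128, -0.174]
ft_force: [-3.3, 16.7, 0.5]
grip_width: 0.003
grip_force: 8.3
```

The wedge is snug: force rose to 17 N at 51 mm insertion and it has stopped advancing. I'll back off and press.

Call:
jog_arm --rows "0 1 -0.12 0 0 0 1; 0 2 -0.24 0 0 0 1; 0 2 -2 0 0 0 1; 0 0 -4 0 0 0 1; 0 0 -5 -0.12 0 0 1"

```text
time: 13.5
position: [0.4922, 0.1164, 0.1209]
tool_rot: [0.145, -3.136, -0.002]
ft_force: [0.8, -0.5, -0.1]
grip_width: 0.003
grip_force: 0.0
```

Call:
jog_arm --rows "0 -2 -2.5 0 0 0 1; 0 -5 0 0 0 0 1; 0 -5 0 0 0 0 1; 0 -2 0 0 0 0 1; 0 0 0 0 0 0 1"

```text
time: 14.12
position: [0.5053, -0.0279, 0.1459]
tool_rot: [0.128, -3.139, 0.002]
ft_force: [-0.4, 1.1, -0.0]
grip_width: 0.001
grip_force: 0.0
```

```bash
python3 -c "
from h import *
to(.4975,-.0455,.09)"
```

```text
t 14.125 p [ 0.5053 -0.0279  0.1459] F [-0.35  1.08 -0.  ] shift cm [ 0.92 -1.68  5.59] turn [-0.001 -0.    -0.004] grip 0.0
```

Call:
jog_arm --rows "0.5 -0.8 1 0 0 0 1; 0.4 -0.9 1.5 0 0 0 1; 0 0 1.5 0 0 0 1; 0 0 1 0 0 0 1; 0 0 0.4 0 0 0 1"

```text
time: 14.75
position: [0.4975, -0.0426, 0.0908]
tool_rot: [0.136, -3.137, 0.0]
ft_force: [-0.6, -0.1, 0.4]
grip_width: 0.007
grip_force: 0.0
```

Call:
jog_arm --rows "0 0 0.2 0 0 0 1; 0 0 0.2 0 0 0 1; 0 0 0.1 0 0 0 1; 0 0 0 0 0 0 1"

```text
time: 15.25
position: [0.4981, -0.043, 0.087]
tool_rot: [-0.135, 3.138, 0.0]
ft_force: [0.6, -0.2, -0.8]
grip_width: 0.005
grip_force: 0.0
```

Call:
jog_arm --rows "0 -0.2 0.2 0 0 0 1; 0 0 0.2 0 0 0 1; 0 0 0 0 0 0 1; 0 0 0 0 0 0 1"

```text
time: 15.75
position: [0.4983, -0.0454, 0.0833]
tool_rot: [-0.135, 3.138, -0.0]
ft_force: [-1.1, -1.0, 4.5]
grip_width: 0.006
grip_force: 2.7
```

Call:
jog_arm --rows "0 0 0.1 0 0 0 1; 0 0 0.1 0 0 0 1; 0 0 0 0 0 0 1; 0 0 0 0 0 0 1"

```text
time: 16.25
position: [0.4983, -0.0453, 0.0832]
tool_rot: [-0.135, 3.139, 0.001]
ft_force: [-6.9, -1.1, 19.0]
grip_width: 0.004
grip_force: 9.6
```

Call:
jog_arm --rows "0 0 -0.12 0 0 0 1; 0 0 0 0 0 0 1; 0 0 0 0 0 0 1; 0 0 0 0 0 0 1"

```text
time: 16.75
position: [0.4983, -0.0454, 0.0833]
tool_rot: [-0.135, 3.138, 0.0]
ft_force: [-4.6, -0.9, 10.9]
grip_width: 0.006
grip_force: 5.5
```

Call:
jog_arm --rows "0 0 0 0 0 0 1; 0 0 0 0 0 0 1; 0 0 0 0 0 0 1; 0 0 0 0 0 0 1; 0 0 0 0 0 0 1"

```text
time: 17.38
position: [0.4983, -0.0453, 0.0833]
tool_rot: [-0.135, 3.138, 0.0]
ft_force: [-4.7, -1.0, 10.8]
grip_width: 0.002
grip_force: 5.5
```

```bash
python3 -c "
from h import *
a=snap('scene','s5')['img'];b=snap('wrist','w5')['img']
i=cv2.resize(a[110:240,165:360],(576,384),interpolation=cv2.INTER_CUBIC)
cv2.imwrite('pics/v5.png',cv2.resize(np.hstack([i,b]),(800,282)))
to(.4975,-.0455,.083)"
```

```text
t 17.475 p [ 0.4983 -0.0453  0.0833] F [-4.1  -0.53 11.09] shift cm [ 0.08 -0.01  0.03] turn [0. 0. 0.] grip 0.0
```

View pics/v5.png

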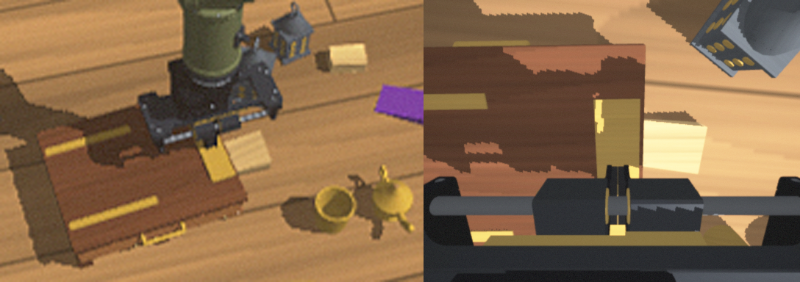

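The wedge sits under the front runner, its heel at about (265,150) in the scene view. The plate is held at 83.3 mm under a steady 11 N, and the lantern near the arm, block, cup and lamp look undisturbed.

```bash
python3 -c "
from h import *
print(ticket.close_job())"
```

```text
the job is handed in; nothing more can be done
None
```

The job is handed in: I pressed the brass plate to feel the box rock and let it come back, pushed the wedge about 51 mm under the front runner until snug, and finished holding about 11 N on the plate with the box steady.

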